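# Clear the punch block

### The arm

A 7-joint arm with a two-finger parallel gripper is mounted at the origin on the work surface. World frame = base frame: x ahead of the robot, y to its left, z up, the work surface at z = 0. Lengths are in m, angles in rad, forces in N, time in s.
With the tool pointing down it reaches from about 0.4 to 0.85 m from the base axis. Payload 6.9 kg.
Tool frame: the origin (TCP) lies midway between the tips of the shut fingers; the grasp point (between the pads) lies behind it (ctrl.pinch_z is the z of the grasp point in the tool frame, in m); z points along the fingers, y is the line along which they close (so a half turn about z gives the same grasp; the last joint's range is limited). The gripper opens to 85 mm and grips with 20 to 120 N. Pads are 22 mm wide; open, the fingers measure 114 mm over their backs; the gripper's body (76 mm by 85 mm) begins 54 mm behind the grasp point. The pads swing forward as they close: fully open they stand 13 mm farther back than shut.
Start: joints at [1.361, 0.507, -0.238, 1.5, 0.126, 1.149, -0.155], TCP at [0.193, -0.594, 0.231] pointing down, gripper open.
Joint ranges: [-3.08, 3.08], [-0.24, 2.05], [-1.43, 1.35], [0, 2.5], [-1.52, 4.66], [0.17, 1.96], [-2.89, 2.89]. Speed limits (rad/s): [2.39, 2.39, 3.14, 3.14, 3.14, 3.14, 3.14].

### API

Orientations are given as a unit quaternion [w, x, y, z].
In Python, from station import ctrl, get_state, vision, ticket, models gives the robot as it stands. Calls block until the motion is done:
- ctrl.movep(position, orientation): joint-space move of the TCP to a pose.
- ctrl.movel(position, frame=None, max_speed=0.15): straight line of the TCP; frame=None keeps the orientation; max_speed is the mean speed in m/s.
- ctrl.set_joints(angles): joint-space move.
- ctrl.ungrasp() and ctrl.close_gripper(force=None): open the fingers fully, or close them until they stop; force is the grip in N (None keeps the last).
- ctrl.pause(seconds).
- ctrl.ik(position, orientation): joint angles nearest the present ones, or None.
- get_state(): the state.
- vision.grab_frame(name): name is "side" or "top"; returns (picture, depth): 400x640x3 uint8, blue, green, red; 400x640 float32, m along the optical axis (not along the pixel's ray), 0 where there is no reading.
- vision.camera_info(name): a dict with "mtx" (3x3 intrinsics, pixels), "dist_coeffs" ([k1, k2, p1, p2, k3] as OpenCV has them; the pictures are not rectified), "R" (3x3) and "t" (3): a world point X has camera coordinates R X + t. Camera axes: x right, y down, z forward; pixel columns grow to the right and rows downward; lengths in m; the calibration is good to about 2 mm. A picture is of the moment at which its call begins. camera_info takes no time and is no camera call.
A pose or a line that the arm cannot do raises ctrl.Unreachable and nothing moves.
- ticket.close_job(): hands the job in; it is judged then, once.
Trained networks look in the newest picture that a camera, given by its name, has taken for a name from the list of things; names that differ only in an ending like _2 or _b are one class to them, and where a whole thing is asked for, a point or a joint stands for the part that bears it (a point fixed in the world has none). Each returns a list of dicts, best first, with "p" (0 to 1); they miss things now and then, are a little off and sometimes report something else, mostly with a low value. They report only what shows in the picture. A call takes as long as a camera call.
- models.recognise(camera, target): "point" ([column, row] in pixels, amid what is visible of it).
- models.masks_of(camera, target): "mask" (400x640 bool, what is visible of it) and "point" ([column, row] in pixels, amid what is visible of it).
The state is a dict: "time": time; "qpos": joint angles; "qd": joint speeds; "tau": joint torques, N m; "tcp_pos": TCP position; "eef_rot": TCP orientation; "contact_force": force on the tool from outside, world axes, zero at the start; "wrist_torque": the same for the moment, N m; "width": finger opening in m; "gripper_force": force on a finger pad.
Only numpy, scipy, OpenCV 4.12 (cv2) and the standard library are available. Lean on these libraries where they do the work, as an engineer would, in place of code of your own. Each camera call takes 0.05 s, during which the arm holds its last target. There are 200 camera calls.

### The job

Clear the punch block on the lock bench. First tighten the black ratchet knob of the blue clamp clockwise until it has run home and slips, then pull the parts drawer out to its stop. After that rock each punch still stuck in the block free from side to side along the row before pulling it out, lay every punch (also the loose one on the bench) flat in the drawer, and push the drawer fully shut again; leave the other things on the bench alone.

Things in the scene. Friction and masses are not known exactly. Their poses are not given: they have to be found in the camera images.
- block: Dark steel punch block fixed to the bench: 68 x 215 x 36 mm (x, y, z) on a base plate. Origin on the bench under the middle of its three sockets, which stand in a row along its y, 60 mm apart (at y -60, 0, 60 mm). At its +y end, 150 mm from the origin, a blue clamp 94 mm high carries the ratchet knob. The heads of the stuck punches are 66 to 101 mm above the bench.
- punch0: Bare steel press punch, 95 mm long, 0.17 kg: round foot (roller 18 mm diameter, 18 mm long along x), collar 17 mm (y) x 18 mm (x) at 14 to 18 mm, neck 12 mm (y) x 14 mm (x), square head 18 x 18 mm from 60 to 95 mm. Origin: centre of the foot end; z runs up to the head. Starts stuck upright in socket 0 with the block's axes, or absent (socket empty).
- punch1: Bare steel press punch, 95 mm long, 0.17 kg: round foot (roller 18 mm diameter, 18 mm long along x), collar 17 mm (y) x 18 mm (x) at 14 to 18 mm, neck 12 mm (y) x 14 mm (x), square head 18 x 18 mm from 60 to 95 mm. Origin: centre of the foot end; z runs up to the head. Starts stuck upright in socket 1 with the block's axes, or absent (socket empty).
- punch2: Bare steel press punch, 95 mm long, 0.17 kg: round foot (roller 18 mm diameter, 18 mm long along x), collar 17 mm (y) x 18 mm (x) at 14 to 18 mm, neck 12 mm (y) x 14 mm (x), square head 18 x 18 mm from 60 to 95 mm. Origin: centre of the foot end; z runs up to the head. Starts stuck upright in socket 2 with the block's axes, or absent (socket empty).
- loose_punch: Bare steel press punch, 95 mm long, 0.17 kg: round foot (roller 18 mm diameter, 18 mm long along x), collar 17 mm (y) x 18 mm (x) at 14 to 18 mm, neck 12 mm (y) x 14 mm (x), square head 18 x 18 mm from 60 to 95 mm. Origin: centre of the foot end; z runs up to the head. It lies on the bench between block and cabinet, axis level.
- socket0 (a point): Centre of the floor of socket 0 (-y end of the row), 6 mm above the bench; axes as the block's. In the top of the block two brass cheeks, on the +y and -y side of each socket (27 to 36 mm above the bench), grip the punch's neck above its collar: pulled straight, the collar catches under them after 3 mm and the punch does not come.
- socket1 (a point): Centre of the floor of socket 1 (middle), 6 mm up; axes as the block's. A cheek slides back along y when the neck is pressed on it (25 N at the cheek, some 8 N sideways at the head) and stays where it was pushed. Rock the head by about 0.25 rad (15 to 18 mm at mid-head) to +y and as far to -y: both cheeks are then some 4 mm back and the punch, upright again, lifts out freely.
- socket2 (a point): Centre of the floor of socket 2 (next to the clamp), 6 mm up; axes as the block's. A stuck punch tips along y only, about the axis of its round foot, 15 mm above the bench; it cannot tip along x or turn. It suits to grip the head with the fingers closing along x and to rock along y. Raised 40 mm, it is clear of the block.
- knob_grip (a point): On the knob's vertical axis, 124 mm above the bench, at the middle of its black bar: 48 mm long along this point's x, 16 mm thick along y, 30 mm tall (106 to 136 mm above the bench), over a steel disc 40 mm across. Turns with the knob; tightens clockwise seen from above.
- clamp_screw (a joint): Clamp screw angle, rad, growing clockwise (tightening). Starts at 0.6 to 1.5; its stop (home) is at 2.0. The knob turns it easily (0.04 N m) until then.
- clamp_knob (a joint): How far the ratchet knob has slipped on its screw, rad: 0 at the start, growing clockwise. It slips only with the screw home, at about 0.3 N m. A slip of 0.25 rad or more with the screw home is tight. It stays where it is left.
- cab_drawer0 (a joint): How far the drawer is pulled out, m: 0 fully shut, 0.1816 at its stop; friction 1 N. It may start up to 15 mm open.
- cab_drawer0_handle (a point): Middle of the drawer's steel bar handle, 47 mm above the bench: round bar 11 mm thick, 120 mm long along y, 35 mm in front of the green drawer front (15 mm thick, top 72 mm up). The drawer slides out along this point's -x. The fixed grey cabinet is 260 x 280 x 85 mm; its top is 38 mm above the handle. Moves with the drawer.
- drawer_floor (a point): Point on the drawer's inner floor, midway in y, 22 mm above the bench, 103 mm behind the handle (+x); axes as the handle's. The inside runs from x = -47 to +167 mm and y = -119 to +119 mm, its walls reach 41 mm above the floor. At the stop the part up to x = +128 mm is open to above, the rest is under the cabinet, with 51 mm between floor and roof. Moves with the drawer.
- brush_pot: White plastic pot, 72 mm across, 85 mm high; leave alone.
- flux_jar: Amber glass jar with a steel lid, 60 mm across, 75 mm high; leave alone.
- spanner: Steel spanner 180 mm long lying flat; leave alone.

How it is judged:
By the outcome, as a careful person would: the job done as asked, in the order asked, and still so for the second after the job is handed in, with the robot touching nothing.
Of punch0, punch1, punch2 only 2 to 3 are there at a start; the rules pass over those that are not, and their reading is None.
At some moment in a run one of loose_punch may be knocked a few centimetres aside while the robot is not near it.
Once in a run the grip may slacken for a moment while it holds something.
It also fails if it takes over 210 s, if anything falls off the work surface, if the arm or the gripper's body presses on something with over 40 N, if the wrist force passes 120 N, or if a joint passes its speed limit or range.

## Working session

There is one attempt and no reset: what is moved stays moved. The work goes in short steps, each a Python script; the robot and the scene stay as the last script left them, time stands still between calls to the robot, and variables do not carry over. Pictures are saved under pics/ and viewed, at most 14 in all, crops included, and the job is handed in when it is done.

```bash
ls; mkdir -p pics; python3 - <<'E'
from station import ctrl,get_state,vision,models
import cv2,numpy as np
for c in("top","side"):
    im,d=vision.grab_frame(c);cv2.imwrite(f"pics/{c}0.png",im);np.save(f"pics/{c}0.npy",d)
    i=vision.camera_info(c);print(c,i)
    for n in("punch0","loose_punch","knob_grip","cab_drawer0_handle","block","brush_pot","flux_jar","spanner"):
        print(n,[(np.round(r["point"]).tolist(),round(r["p"],2)) for r in models.recognise(c,n)][:5])
s=get_state();print({k:np.round(v,3) for k,v in s.items()},ctrl.pinch_z)
E
```

```text
pics
station.py
top {'mtx': array([[396.65701988,   0.        , 316.19823233],
       [  0.        , 396.65701988, 193.80093817],
       [  0.        ,   0.        ,   1.        ]]), 'dist_coeffs': array([-0.00536433,  0.        ,  0.        ,  0.        ,  0.        ]), 'R': array([[-0.02631358, -0.99871552, -0.0433001 ],
       [-0.9960487 ,  0.02986937, -0.08363496],
       [ 0.08482088,  0.04092827, -0.99555527]]), 't': array([0.06658913, 0.59826942, 0.89103693])}
punch0 [([234.0, 244.0], 0.66), ([262.0, 243.0], 0.57), ([353.0, 227.0], 0.55)]
loose_punch [([352.0, 229.0], 0.55)]
knob_grip [([185.0, 253.0], 0.57)]
cab_drawer0_handle [([460.0, 195.0], 0.62)]
block [([242.0, 242.0], 0.86)]
brush_pot [([351.0, 129.0], 0.76)]
flux_jar [([282.0, 141.0], 0.79), ([459.0, 196.0], 0.68), ([260.0, 243.0], 0.63)]
spanner [([217.0, 144.0], 0.82), ([354.0, 227.0], 0.17)]
side {'mtx': array([[390.32353338,   0.        , 314.20071963],
       [  0.        , 390.32353338, 202.82073991],
       [  0.        ,   0.        ,   1.        ]]), 'dist_coeffs': array([0.012005, 0.      , 0.      , 0.    
[... 466 characters left out ...]
7.0], 0.92), ([390.0, 152.0], 0.63)]
flux_jar [([247.0, 205.0], 0.65)]
spanner [([287.0, 168.0], 0.73), ([197.0, 257.0], 0.65), ([244.0, 314.0], 0.63)]
{'time': np.float64(0.9), 'qpos': array([ 1.362,  0.507, -0.238,  1.5  ,  0.126,  1.149, -0.155]), 'qd': array([ 0.   ,  0.003,  0.001, -0.001,  0.   , -0.003,  0.001]), 'tau': array([-0.0000e+00, -6.2035e+01, -2.1850e+00, -2.4996e+01,  1.4000e-02,
        2.0000e-03, -0.0000e+00]), 'tcp_pos': array([ 0.194, -0.594,  0.231]), 'eef_rot': array([-0.   ,  0.988,  0.157,  0.   ]), 'contact_force': array([-0.628, -0.238, -1.006]), 'wrist_torque': array([ 0.024,  0.011, -0.006]), 'gripper_force': np.float64(0.0), 'width': np.float64(0.086)} -0.0187
```

```bash
python3 - <<'E'
import cv2,numpy as np
im=cv2.imread("pics/top0.png");cv2.imwrite("pics/top0c.png",cv2.resize(im[80:330,130:530],None,fx=2,fy=2,interpolation=cv2.INTER_CUBIC))
im=cv2.imread("pics/side0.png");cv2.imwrite("pics/side0c.png",cv2.resize(im[90:390,150:550],None,fx=2,fy=2,interpolation=cv2.INTER_CUBIC))
E
```

```text
(no output)
```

View pics/top0c.png

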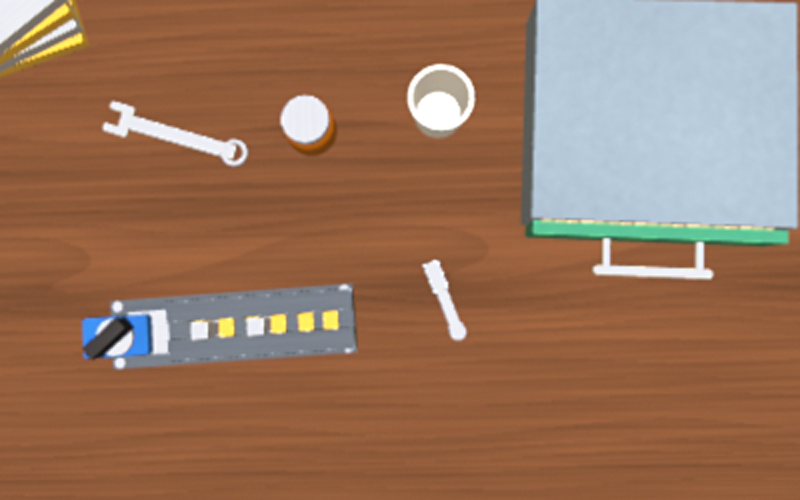

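View pics/side0c.png

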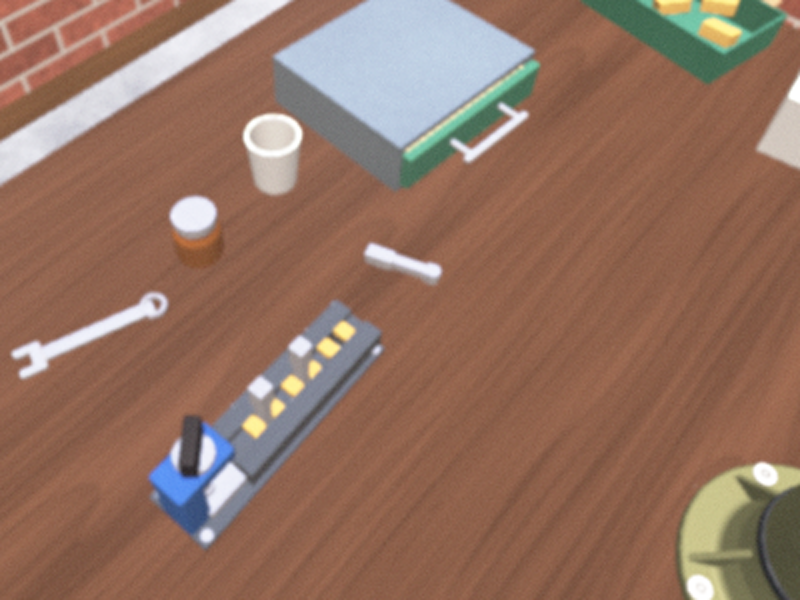

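The top view shows stuck punches in sockets 2 and 1 (full-picture pixels (230,245) and (258,243)), and socket 0 is empty. The loose punch has its head at (347,215) and its foot at (358,247). The handle runs (428,215)–(486,217), and the knob bar is at (183,249). Next I'll locate these from depth clouds.

```bash
cat > h.py <<'E'
from station import ctrl,get_state,vision,models,ticket
import cv2,numpy as np
from scipy.spatial.transform import Rotation as Rt
def rays(c,px):
    i=vision.camera_info(c);u=cv2.undistortPoints(np.array(px,float).reshape(-1,1,2),i["mtx"],i["dist_coeffs"])[:,0]
    return np.c_[u,np.ones(len(u))],i["R"],i["t"]
def onplane(c,px,z):
    d,R,t=rays(c,px);o=-R.T@t;w=d@R
    return o+w*((z-o[2])/w[:,2])[:,None]
def cloud(c,depth):
    v,u=np.nonzero(depth>0);d,R,t=rays(c,np.c_[u,v])
    return (d*depth[v,u][:,None]-t)@R,np.c_[u,v]
def pca(P):
    m=P[:,:2].mean(0);a=np.linalg.svd(P[:,:2]-m,full_matrices=False)[2][0]
    q=(P[:,:2]-m)@a;r=(P[:,:2]-m)@[-a[1],a[0]]
    return np.round(m,4),round(float(np.arctan2(a[1],a[0])),4),np.round([np.ptp(q),np.ptp(r)],4),len(P)
def box(cv):  # minAreaRect of xy
    (c,s,a)=cv2.minAreaRect((cv[:,:2]*1000).astype(np.float32));return np.round(c,1),np.round(s,1),round(a,1)
E
python3 - <<'E'
from h import *
for c in("top","side"):
    im=cv2.imread(f"pics/{c}0.png");d=np.load(f"pics/{c}0.npy");P,uv=cloud(c,d);col=im[uv[:,1],uv[:,0]].astype(int)
    r={"top":dict(bl=(160,320,215,270),han=(420,500,205,220),loose=(335,370,205,255),cab=(390,535,80,205))}["top"] if c=="top" else dict(bl=(220,350,235,370),han=(370,420,140,175),loose=(325,380,205,235),cab=(280,425,85,190))
    sel=lambda k:(uv[:,0]>=r[k][0])&(uv[:,0]<=r[k][1])&(uv[:,1]>=r[k][2])&(uv[:,1]<=r[k][3])
    z=P[:,2];dark=col.max(1)<70
    bl=sel("bl")
    print(c,"bench z",np.median(z[sel("loose")&(z<.01)]))
    k=bl&(z>.118)&(z<.15)&dark;print("knob",pca(P[k]),np.median(z[k]),box(P[k]))
    k=bl&(z>.026)&(z<.045);print("blocktop",pca(P[k]),np.median(z[k]),box(P[k]))
    k=bl&(z>.092)&(z<.112)&(abs(col[:,0]-col[:,2])<40)&~dark
    n,l=cv2.connectedComponents(np.asarray([[0]],np.uint8))
    m=np.zeros(d.shape,np.uint8);m[uv[k,1],uv[k,0]]=1;n,l=cv2.connectedComponents(m)
    for j in range(1,n):
        q=k&(l[uv[:,1],uv[:,0]]==j)
        if q.sum()>8:print(" head",pca(P[q]),np.median(z[q]))
    k=sel("han")&(z>.035)&(z<.06)&(col.min(1)>120);print("handle",pca(P[k]),np.median(z[k]),box(P[k]))
    k=sel("loose")&(z>.006)&(z<.03);print("loose",pca(P[k]),np.median(z[k]),box(P[k]))
    k=sel("cab")&(z>.078)&(z<.095);print("cabtop",pca(P[k]),np.median(z[k]),box(P[k]))
    k=sel("cab")&(z>.06)&(z<.08)&(col[:,1]>col[:,2]+40);print("front",pca(P[k]),np.median(z[k]),box(P[k]))
E
```

```text
top bench z -0.0001830207794391923
knob (array([0.4861, 0.3153]), 2.3996, array([0.0461, 0.0115]), 78) 0.13169358273974507 (array([483.2, 317.5]), array([11.2, 46.4]), 54.6)
blocktop (array([0.4932, 0.1785]), 1.6166, array([0.215, 0.068]), 2442) 0.035673278677965575 (array([493.1, 181.4]), array([ 68., 215.]), 2.6)
 head (array([0.4933, 0.1731]), -1.0522, array([0.0219, 0.0212]), 76) 0.10066187907902197
 head (array([0.4992, 0.3348]), 2.2276, array([0.0164, 0.0051]), 15) 0.10508639844296307
 head (array([0.4905, 0.233 ]), -0.9855, array([0.0233, 0.022 ]), 75) 0.10033907321224825
 head (array([0.4779, 0.3153]), 2.2937, array([0.033 , 0.0115]), 82) 0.1060570065443725
handle (array([ 0.5434, -0.2621]), -1.617, array([0.1283, 0.0294]), 345) 0.05069516354910386 (array([ 549.4, -260.3]), array([128.3,  28.8]), 88.4)
loose (array([ 0.5176, -0.0308]), -2.797, array([0.0943, 0.0181]), 271) 0.0172801751529034 (array([515.7, -31.6]), array([94.3, 18. ]), 19.5)
cabtop (array([ 0.7121, -0.2718]), -1.6047, array([0.2856, 0.2494]), 14473) 0.08466500587273247 (array([ 713.4, -270.9]), array([280.1, 
[... 726 characters left out ...]
39) 0.10711491418183572
 head (array([0.4758, 0.3189]), 2.2789, array([0.0323, 0.0106]), 93) 0.10733687755906043
handle (array([ 0.5472, -0.2551]), 1.501, array([0.134 , 0.0432]), 229) 0.051484086383545825 (array([ 555.7, -262.4]), array([133.9,  43.2]), 85.8)
loose (array([ 0.5151, -0.0279]), -2.7869, array([0.0953, 0.0251]), 296) 0.01734321145958911 (array([516. , -30.3]), array([95.8, 24.6]), 23.2)
cabtop (array([ 0.7058, -0.2528]), 1.4117, array([0.4236, 0.2643]), 5902) 0.08592062036428547 (array([ 719.2, -205.5]), array([417. , 249.2]), 86.1)
front (array([ 0.5808, -0.2537]), 1.5041, array([0.2713, 0.0177]), 452) 0.07283845979445999 (array([ 581.9, -259.5]), array([271.4,  17.3]), 87.1)
```

```bash
python3 - <<'E'
from h import *
yaw=-0.064;ex=np.array([np.cos(yaw),np.sin(yaw)]);ey=np.array([-ex[1],ex[0]])
for c in("top","side"):
    im=cv2.imread(f"pics/{c}0.png");d=np.load(f"pics/{c}0.npy");P,uv=cloud(c,d);col=im[uv[:,1],uv[:,0]].astype(int);z=P[:,2]
    q=(P[:,:2]-[.54,-.262]);X,Y=q@ex,q@ey
    k=(abs(X)<.12)&(abs(Y)<.16)&(z>.045)&(z<.056)&(X<.035)
    for lo in np.arange(-.075,.08,.015):
        kk=k&(Y>=lo)&(Y<lo+.015); 
        if kk.sum()>2:print(round(lo,3),kk.sum(),np.round([X[kk].min(),np.median(X[kk]),X[kk].max()],4),end=";")
    print()
    k=(abs(Y)<.12)&(X>.01)&(X<.07)&(z>.066)&(z<.076)&(col[:,1]>col[:,2]+40)
    A=np.c_[Y[k],np.ones(k.sum())];print("front X pct",np.percentile(X[k],[2,10,50,90,98]),"slope",np.linalg.lstsq(A,X[k],rcond=None)[0])
    k=(z>.08)&(z<.09)&(X>.03)&(X<.35)&(abs(Y)<.2);print("cab",np.percentile(X[k],[.5,99.5]),np.percentile(Y[k],[.5,99.5]))
    k=(np.hypot(P[:,0]-.486,P[:,1]-.325)<.04)&(z>.1)&(col.max(1)<90)&(np.ptp(col,axis=1)<25)
    print("knob",k.sum(),pca(P[k]),box(P[k]),np.percentile(z[k],[5,50,95]))
    b=np.zeros(d.shape,np.uint8);b[uv[k,1],uv[k,0]]=255;ys,xs=np.nonzero(b)
    print(" img rect",cv2.minAreaRect(np.c_[xs,ys].astype(np.float32)))
    k=k&(z>.13);print(" top face",pca(P[k]))
E
```

```text
-0.075 5 [-0.0029  0.0015  0.0037];-0.06 85 [-0.0034  0.012   0.0346];-0.045 33 [-0.004   0.0006  0.0053];-0.03 34 [-0.0045  0.0001  0.0048];-0.015 33 [-0.0028  0.0017  0.0065];0.0 34 [-0.0033  0.0011  0.0058];0.015 35 [-0.0039  0.0006  0.0054];0.03 32 [-0.0042  0.0003  0.0066];0.045 73 [-0.0028  0.0084  0.035 ];0.06 14 [-0.003   0.0013  0.006 ];
front X pct [0.03603139 0.0369529  0.04238626 0.04778092 0.04908032] slope [0.00369253 0.04241811]
cab [0.05323726 0.29609591] [-0.13516643  0.14020606]
knob 208 (array([0.4856, 0.3208]), 2.2826, array([0.0478, 0.0144]), 208) (array([485.8, 322.6]), array([14.3, 47.8]), 41.4) [0.11891178 0.13517047 0.1375217 ]
 img rect ((183.437744140625, 248.9320526123047), (8.477272987365723, 25.06324005126953), 47.48955535888672)
 top face (array([0.4859, 0.322 ]), 2.2756, array([0.0478, 0.0142]), 165)
-0.06 33 [-0.0048  0.0082  0.0349];-0.045 32 [-0.0048  0.0012  0.0343];-0.03 15 [-0.0043 -0.0013  0.0349];-0.015 18 [-0.0055 -0.0011  0.0348];0.0 23 [-0.005  -0.0008  0.0349];0.015 18 [-0.0049 -0.0024  0.0062];0.03 20 [-0.0045  0.0003  0.0349];0.045 47 [-0.0054  0.0116  0.0344];0.06 16 [-0.0051 -0.0004  0.035 ];
front X pct [0.03481692 0.03575348 0.03950698 0.04583848 0.0477045 ] slope [0.00189208 0.04026028]
cab [0.05142699 0.29555928] [-0.13716594  0.1426958 ]
knob 227 (array([0.4817, 0.3278]), 2.3206, array([0.0458, 0.0144]), 227) (array([483.7, 326.3]), array([14.4, 45.7]), 43.5) [0.12723016 0.1366679  0.13867442]
 img rect ((245.1237335205078, 312.7623596191406), (8.557319641113281, 28.159555435180664), 5.710593223571777)
 top face (array([0.4829, 0.3267]), 2.3181, array([0.0454, 0.0145]), 207)
```

```bash
cat >> h.py <<'E'
def quat(R):
    q=Rt.from_matrix(R).as_quat();return q[[3,0,1,2]]
def down(a,axis=None,t=0):
    y=np.array([np.cos(a),np.sin(a),0]);z=np.array([0,0,-1.]);R=np.c_[np.cross(y,z),y,z]
    if axis is not None:R=Rt.from_rotvec(np.array(axis)*t).as_matrix()@R
    return quat(R)
def st():
    s=get_state();print(round(float(s["time"]),1),np.round(s["tcp_pos"],4),"F",np.round(s["contact_force"],1),"T",np.round(s["wrist_torque"],2),"w",round(float(s["width"]),4),"g",round(float(s["gripper_force"]),1));return s
BY=0.0457;bx=np.array([np.cos(BY),np.sin(BY),0]);by=np.array([-bx[1],bx[0],0])
B=np.array([.4927,.1746,0])           # block origin
KN=np.array([.4855,.3245,0])
DY=-0.061;dx=np.array([np.cos(DY),np.sin(DY),0]);dy=np.array([-dx[1],dx[0],0])
H0=np.array([.5405,-.2600,0])         # handle, drawer as found
E
python3 - <<'E'
from h import *
import time
for a in (.724,.724-np.pi):
    for da in (0,-1,-2):
        q=ctrl.ik([*KN[:2],.111],down(a+da));print(a,da,None if q is None else np.round(q,2))
for y in(0,.06):
    q=ctrl.ik(B+by*y+[0,0,.07],down(BY));print("blk",None if q is None else np.round(q,2))
    q=ctrl.ik(B+by*y+[0,0,.07],down(BY+np.pi));print("blk",None if q is None else np.round(q,2))
for X in(.02,-.17):
  for a in(DY+np.pi/2,DY-np.pi/2):
    q=ctrl.ik(H0+dx*X+[0,0,.035],down(a));print("han",X,None if q is None else np.round(q,2))
# tilted lay poses; handle at stop
H1=H0-dx*.1816
for t in(.9,1.05,1.2):
  for a in(DY+np.pi/2,DY-np.pi/2):
    p=H1+dx*.16+[0,0,.08];q=ctrl.ik(p,down(a,dy,-t));print("lay x",t,None if q is None else np.round(q,2))
  for s in(1,-1):
   for a in(DY,DY+np.pi):
    q=ctrl.ik(H1+dx*.14+[0,0,.08],down(a,dx,s*t));print("lay y",s,t,None if q is None else np.round(q,2))
E
```

```text
0.724 0 [-0.06  0.73 -0.99  1.76  0.7   1.04 -0.58]
0.724 -1 [-0.15  0.67 -0.8   1.77  0.57  0.96 -1.46]
0.724 -2 [-0.13  0.68 -0.83  1.77  0.6   0.97 -2.48]
-2.417592653589793 0 [-1.08  0.68  0.75  1.78 -0.57  0.92 -2.49]
-2.417592653589793 -1 [ 0.03  0.85 -1.23  1.76  0.86  1.19  1.41]
-2.417592653589793 -2 [ 0.01  0.8  -1.15  1.76  0.81  1.13  0.46]
blk [ 0.13  0.66 -0.81  1.97  0.66  0.81 -1.02]
blk [ 0.32  0.84 -1.23  1.96  0.94  1.06  1.85]
blk [ 0.08  0.73 -0.94  1.91  0.75  0.9  -1.2 ]
blk [ 0.2   0.87 -1.23  1.91  0.94  1.09  1.76]
han 0.02 [ 0.87  0.83 -0.83  1.74  0.75  0.93  1.23]
han 0.02 [ 0.5   0.7  -0.18  1.74  0.18  0.71 -1.4 ]
han -0.17 [ 1.02  0.61 -0.72  2.19  0.74  0.6   1.26]
han -0.17 [ 0.65  0.53 -0.17  2.19  0.2   0.43 -1.3 ]
lay x 0.9 None
lay x 0.9 None
lay y 1 0.9 [ 1.17  1.04 -0.72  1.46 -0.15  1.3   0.59]
lay y 1 0.9 [ 0.75  0.94  0.12  1.47 -0.68  1.51 -2.03]
lay y -1 0.9 [-0.05  0.75 -0.07  2.07  1.21  1.03 -1.21]
lay y -1 0.9 [-0.72  1.16  1.19  2.07 -0.32  0.38 -2.84]
lay x 1.05 None
lay x 1.05 None
lay y 1 1.05 [ 1.19  1.12 -0.73  1.4  -0.21  1.4   0.63]
lay y 1 1.05 [ 0.76  1.03  0.15  1.4  -0.75  1.66 -1.98]
lay y -1 1.05 [-0.16  0.84  0.02  2.06  1.23  1.1  -1.31]
lay y -1 1.05 [-0.79  1.33  1.27  2.07 -0.4   0.39 -2.84]
lay x 1.2 None
lay x 1.2 None
lay y 1 1.2 [ 1.2   1.21 -0.74  1.34 -0.26  1.5   0.65]
lay y 1 1.2 [ 0.75  1.12  0.21  1.34 -0.83  1.82 -1.93]
lay y -1 1.2 [-0.29  0.94  0.15  2.05  1.22  1.13 -1.38]
lay y -1 1.2 [ 0.31  1.1  -0.83  2.04  1.43  1.94  1.61]
```

```bash
python3 - <<'E'
from h import *
ctrl.movep([*KN[:2],.22],down(.724));st()
ctrl.movel([*KN[:2],.113],max_speed=.12);st()
ctrl.close_gripper(60);s=st()
q0=np.array(s["qpos"]);T0=s["wrist_torque"][2];on=None
for i in range(1,46):
    q=q0.copy();q[6]-=.05*i
    if q[6]<-2.86:break
    ctrl.set_joints(q);s=get_state();T=s["wrist_torque"][2]-T0
    if i%4==0 or abs(T)>.12:print(i,round(T,3),np.round(s["contact_force"],1),round(float(s["width"]),4))
    if abs(T)>.18 and on is None:on=i
    if on and i>=on+11:break
st();ctrl.ungrasp();ctrl.movel([*KN[:2],.22]);st()
im,_=vision.grab_frame("side");cv2.imwrite("pics/k1.png",im)
E
```

```text
4.3 [0.4861 0.3238 0.2199] F [ 0.1 -0.1  0.5] T [ 0.03 -0.01  0.02] w 0.0851 g 0.0
5.3 [0.4857 0.325  0.1137] F [-0.2  0.1  0.5] T [ 0.04 -0.    0.02] w 0.0854 g 0.0
6.0 [0.4865 0.3254 0.1135] F [4.7 3.3 0.5] T [ 0.57 -0.81  0.01] w 0.0151 g 63.3
4 -0.067 [ 2.4  1.8 -0.9] 0.0146
8 -0.025 [ 4.5  2.3 -1.4] 0.0151
12 -0.057 [ 4.9  3.3 -1.6] 0.0147
16 -0.068 [ 5.2  3.6 -2.3] 0.0148
20 -0.028 [ 4.7  2.5 -2.7] 0.0147
24 -0.044 [ 5.4  3.3 -1.8] 0.0149
28 -0.04 [ 5.3  3.9 -2.2] 0.0144
32 -0.025 [ 5.4  4.1 -3.1] 0.0152
36 -0.058 [ 4.9  2.4 -2.1] 0.0148
40 -0.025 [ 5.7  1.8 -1.9] 0.0145
44 -0.028 [ 6.   2.3 -1.2] 0.0148
16.9 [0.4875 0.3253 0.1136] F [ 6.   2.3 -1.2] T [ 0.68 -1.26 -0.02] w 0.0148 g 62.9
18.5 [0.4854 0.324  0.2192] F [-0.1 -0.3  0.3] T [ 0.03 -0.02 -0.01] w 0.0853 g 0.0
```

```bash
python3 - <<'E'
from h import *
s=get_state();w,x,y,z=s["eef_rot"];R=Rt.from_quat([x,y,z,w]).as_matrix();print(np.arctan2(R[1,1],R[0,1]),s["qpos"])
for c in("top","side"):
    im,d=vision.grab_frame(c);P,uv=cloud(c,d);col=im[uv[:,1],uv[:,0]].astype(int);z=P[:,2]
    k=(np.hypot(P[:,0]-.486,P[:,1]-.325)<.035)&(z>.128)&(z<.142)&(col.max(1)<90)&(np.ptp(col,axis=1)<25)
    print(k.sum(),pca(P[k]) if k.sum()>5 else 0)
E
```

```text
-1.4764169942025436 [ 0.03934531  0.67901544 -1.19511984  1.62760423  0.65335125  1.2920969
 -2.74563978]
58 (array([0.4931, 0.3226]), -3.0663, array([0.0461, 0.0157]), 58)
123 (array([0.4822, 0.3283]), -3.0302, array([0.0443, 0.0124]), 123)
```

View pics/k1.png

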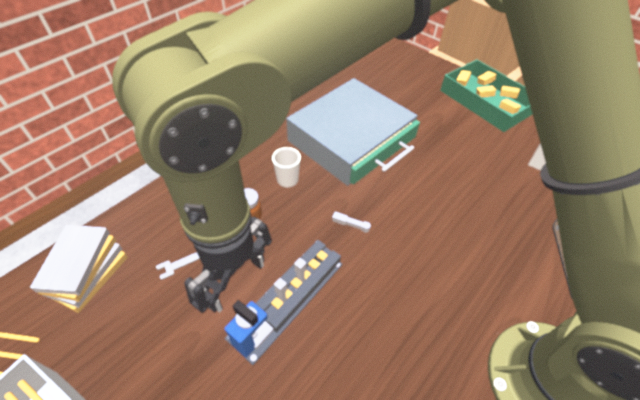

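```bash
python3 - <<'E'
from h import *
q=np.array(get_state()["qpos"]);q[6]+=np.pi;ctrl.set_joints(q)
ctrl.movel([*KN[:2],.113],max_speed=.12)
ctrl.close_gripper(60);s=st();q=np.array(s["qpos"]);print(s["tau"][6])
for d in (.3,.3,-.0):
    q[6]-=d;ctrl.set_joints(q);s=st();print(s["qpos"][6]-q[6],s["tau"][6])
ctrl.ungrasp();s=st();print(s["tau"][6]);ctrl.movel([*KN[:2],.2]);st()
E
```

```text
23.0 [0.4855 0.3249 0.1133] F [-0.3  1.2  2.8] T [0.09 0.07 0.01] w 0.0146 g 61.9
-0.0018875458772527054
23.4 [0.4855 0.3253 0.1134] F [0.2 2.7 0.5] T [ 0.46  0.01 -0.06] w 0.0146 g 61.6
0.0039984090845396215 -0.4697747156023979
23.8 [0.4856 0.3257 0.1134] F [ 1.7  5.1 -2.1] T [ 1.03 -0.26 -0.06] w 0.015 g 61.3
0.006494896083976964 -0.2885914407670498
24.0 [0.4857 0.3257 0.1134] F [ 1.7  4.3 -2.2] T [ 1.03 -0.27 -0.07] w 0.0147 g 61.3
0.006951237971237256 0.03140470362268388
24.7 [0.4855 0.3248 0.1133] F [ 0.1 -0.  -0.7] T [-0.03  0.03 -0.01] w 0.0856 g 0.0
0.007236315286718309
25.4 [0.4854 0.3239 0.1993] F [-0.8 -0.8 -0.1] T [-0.02  0.01  0.01] w 0.0854 g 0.0
```

```bash
python3 - <<'E'
from h import *
a=DY-np.pi/2;g=H0+dx*.0205
ctrl.movep([*g[:2],.2],down(a));ctrl.close_gripper(20);st()
ctrl.movel([*g[:2],.085])
ok=True
for z in(.075,.067,.06,.05,.04,.036):
    ctrl.movel([*g[:2],z],max_speed=.06);s=get_state()
    if np.linalg.norm(s["contact_force"])>6:ok=False;st();break
st()
if ok:
    for X in list(np.arange(.0,-.166,-.02))+[-.164,-.168,-.172,-.176,-.18]:
        p=H0+dx*X;ctrl.movel([*p[:2],.036],max_speed=.1);s=get_state()
        f=-(s["contact_force"]@dx)
        print(round(X,3),np.round(s["contact_force"],1),round((s["tcp_pos"]-H0)@dx,4))
        if abs(f)>14:break
    st()
E
```

```text
28.3 [ 0.561  -0.2613  0.2   ] F [ 0.5 -0.7  0.7] T [0.02 0.   0.  ] w 0.0001 g 0.0
31.0 [ 0.5608 -0.2612  0.0358] F [1.  0.3 0.2] T [0.03 0.04 0.05] w 0.0002 g 0.0
0.0 [0.2 0.2 0.8] -0.0002
-0.02 [ 0.4 -0.1  0.4] -0.0199
-0.04 [-0.3 -0.3 -0.5] -0.0399
-0.06 [-0.2 -0.6 -0.1] -0.0598
-0.08 [ 0.7 -0.4 -0.4] -0.0799
-0.1 [ 0.4 -0.8  0.3] -0.0999
-0.12 [0.2 0.5 0.2] -0.1198
-0.14 [0.8 0.4 0.1] -0.1398
-0.16 [ 0.4 -0.3 -0. ] -0.1598
-0.164 [ 4.  -0.4 -0.4] -0.1627
-0.168 [12.2 -0.7 -8. ] -0.1628
-0.172 [ 21.1  -0.9 -12.7] -0.1629
34.9 [ 0.3779 -0.2502  0.0371] F [ 21.1  -0.9 -12.7] T [-0.34 -4.39  0.02] w 0.0003 g 9.9
```

```bash
python3 - <<'E'
from h import *
p=H0+dx*-.1555;ctrl.movel([*p[:2],.036],max_speed=.05);st()
ctrl.movel([*p[:2],.2]);ctrl.ungrasp()
ctrl.movep([.42,.02,.25],down(BY));st()
im,d=vision.grab_frame("top");cv2.imwrite("pics/top1.png",im);np.save("pics/top1.npy",d)
P,uv=cloud("top",d);col=im[uv[:,1],uv[:,0]].astype(int);z=P[:,2]
q=P-H0;X,Y=q@dx,q@dy
k=(abs(Y)<.1)&(X>-.21)&(X<-.1)&(z>.066)&(z<.077)&(col[:,1]>col[:,2]+40);print("front X",np.percentile(X[k],[2,50,98]))
k=(abs(Y)<.035)&(X>-.21)&(X<-.155)&(z>.045)&(z<.056);print("bar X",np.percentile(X[k],[2,50,98]))
k=(abs(Y)<.15)&(X>-.14)&(X<.05)&(z>.05)&(z<.07);print("walls Y",np.percentile(Y[k],[1,99]))
for r in models.masks_of("top","loose_punch"):
    m=r["mask"][uv[:,1],uv[:,0]]&(z>.005)&(z<.03);print(r["p"],r["point"],pca(P[m]),box(P[m]) if m.sum()>5 else 0)
cv2.imwrite("pics/top1c.png",cv2.resize(im[100:340,200:540],None,fx=2,fy=2))
E
```

```text
35.4 [ 0.3844 -0.2504  0.0357] F [ 0.9 -0.2  0.3] T [0.02 0.07 0.02] w -0.0001 g 0.0
38.5 [0.4201 0.0188 0.2497] F [ 0.4 -0.8 -0.4] T [-0.01 -0.01 -0.05] w 0.0852 g 0.0
front X [-0.14408079 -0.13713597 -0.13050342]
bar X [-0.18462087 -0.17848133 -0.17410323]
walls Y [-0.12233101  0.12845911]
0.69 [352.3, 227.7] (array([ 0.5188, -0.0303]), -2.7814, array([0.0895, 0.0165]), 225) (array([516.5, -30.8]), array([89.5, 16.3]), 19.6)
```

View pics/top1c.png

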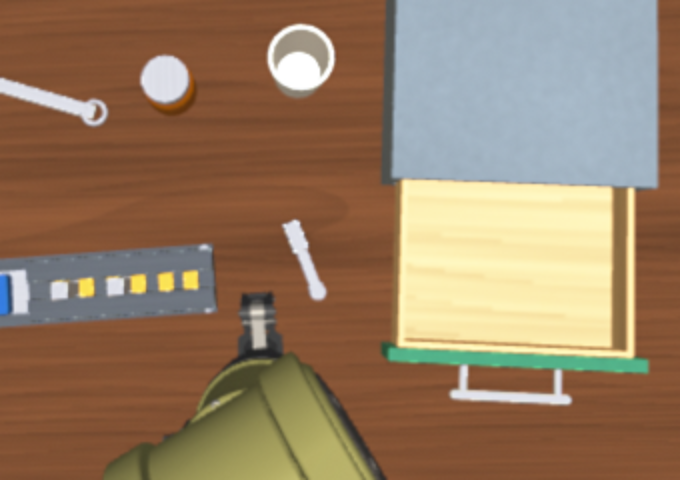

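The drawer is open to its stop, with its bar at (510,398) in the crop. The loose punch is unmoved: head at crop (294,235), foot at (318,293). Next I'll pick it up.

```bash
cat >> h.py <<'E'
F0=H0-dx*.0765+dy*.002   # drawer_floor at stop, z=.022
def held(): 
    s=get_state();return s["width"]>.008 and s["gripper_force"]>5
E
python3 - <<'E'
from h import *
c=np.array([.516,-.0305,0]);th=.357;u=np.array([np.cos(th),np.sin(th),0])
g=c+u*.0255
a=th-np.pi/2
ctrl.movep([*g[:2],.12],down(a));ctrl.movel([*g[:2],.0045],max_speed=.12);st()
ctrl.close_gripper(60);st()
ctrl.movel([*g[:2],.12],max_speed=.12);s=st()
if held():
    p=F0+dx*.04+dy*-.035
    ctrl.movep([*p[:2],.14],down(DY));st()
    ctrl.movel([*p[:2],.04],max_speed=.12);ctrl.movel([*p[:2],.027],max_speed=.05);st()
    ctrl.ungrasp();ctrl.movel([*p[:2],.15])
    p2=B+by*.06;ctrl.movep([*p2[:2],.2],down(BY));st()
im,d=vision.grab_frame("top");cv2.imwrite("pics/top2c.png",cv2.resize(im[100:340,160:540],None,fx=2,fy=2))
E
```

```text
40.7 [ 0.5404 -0.0215  0.0051] F [ 0.4 -1.  -0.8] T [ 0.02 -0.01 -0.01] w 0.0852 g 0.0
41.4 [ 0.54   -0.0216  0.0049] F [-1.6 -0.2  5.8] T [-0.01  0.31 -0.06] w 0.0162 g 59.2
42.5 [ 0.5393 -0.0217  0.1193] F [ 0.1  1.4 -2.4] T [ 0.03 -0.02 -0.02] w 0.0163 g 58.6
43.8 [ 0.5023 -0.2896  0.1398] F [ 0.2  0.6 -0.8] T [0.05 0.02 0.06] w 0.0164 g 58.6
45.2 [ 0.5023 -0.2908  0.0269] F [ 0.7  0.4 -0.8] T [-0.01 -0.15  0.  ] w 0.0163 g 58.7
48.7 [0.4906 0.2332 0.1996] F [-0.2 -0.8 -0.4] T [ 0.01 -0.01 -0.01] w 0.0858 g 0.0
```

View pics/top2c.png

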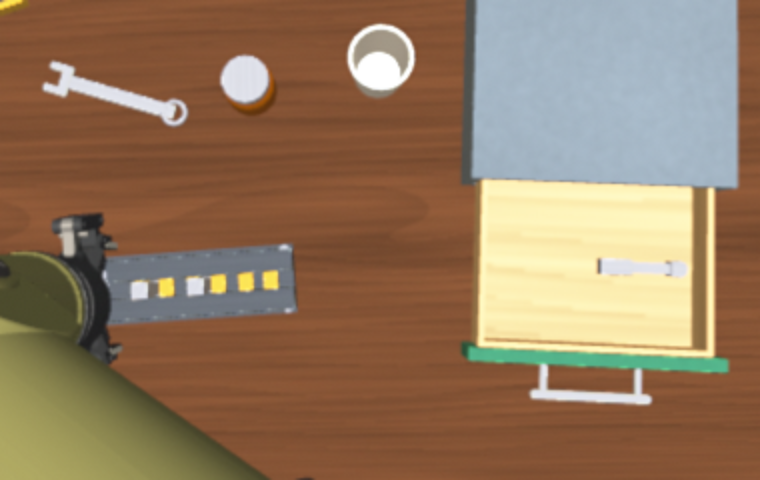

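```bash
cat >> h.py <<'E'
def rockpose(y,th,tt):
    up=lambda t:by*np.sin(t)+np.array([0,0,np.cos(t)])
    p=B+by*y+[0,0,.015]+.073*up(th)-.0187*up(tt)
    return p,down(BY,bx,-tt)
def rock(y,ths,k=1.):
    for th in ths:
        tt=th*(k if th>0 else 1)
        p,o=rockpose(y,th,tt);ctrl.movel(p,o,max_speed=.05)
        s=get_state();print(round(th,2),np.round(s["contact_force"],1),round(float(s["width"]),4),round(float(s["gripper_force"])))
        if abs(s["contact_force"]).max()>45 or not held():print("STOP");return False
    return True
E
cat > r2.py <<'E'
from h import *
import sys
y=float(sys.argv[1]);k=float(sys.argv[2])
p,o=rockpose(y,0,0)
ctrl.movep([*p[:2],.2],o);ctrl.movel(p,max_speed=.12);ctrl.close_gripper(60);st()
if rock(y,[.07,.14,.21,.28,.14,0,-.07,-.14,-.21,-.28,-.14,0],k):
    for dz in(.004,.008,.015,.03):
        ctrl.movel(p+[0,0,dz],max_speed=.04);s=st()
        if s["contact_force"][2]<-14:print("caught");ctrl.movel(p,max_speed=.04);break
E
python3 r2.py .06 .43
```

```text
50.9 [0.4901 0.2346 0.0695] F [-0.6  0.4  2.8] T [-0.08  0.04  0.01] w 0.0174 g 58.6
0.07 [-0.1 -4.   7.5] 0.017 62
0.14 [ 0.8 -9.5 13.7] 0.0174 62
0.21 [ -0.3 -10.5  15.6] 0.0172 63
0.28 [ 0.  -9.2 16.4] 0.0172 63
0.14 [ 1.9  2.5 -0.5] 0.0172 61
0 [ 1.7  6.3 -0.4] 0.0174 61
-0.07 [ 1.7  5.2 -3.5] 0.0175 60
-0.14 [ 1.7  5.6 -3.1] 0.0171 61
-0.21 [ 1.2  6.9 -0.4] 0.017 61
-0.28 [0.8 5.7 2.5] 0.0171 62
-0.14 [ 1.6  0.4 -0.5] 0.017 62
0 [ 1.9  0.6 -0.5] 0.0171 64
54.4 [0.4901 0.2331 0.0728] F [ 1.9  1.7 -3.1] T [ 0.31 -0.47  0.  ] w 0.017 g 63.3
54.7 [0.49   0.2337 0.0774] F [ 0.8 -0.2 -1.6] T [-0.21 -0.38 -0.01] w 0.0172 g 63.5
55.0 [0.4899 0.2346 0.0847] F [ 1.2 -1.5 -1.4] T [-0.11 -0.27  0.  ] w 0.0168 g 63.6
55.5 [0.4897 0.2346 0.0994] F [ 0.8  0.3 -1.1] T [-0.03  0.02  0.07] w 0.017 g 63.5
```

```bash
cat > lay.py <<'E'
from h import *
import sys
X=float(sys.argv[1]);t=1.05
s=get_state();p=s["tcp_pos"];ctrl.movel([p[0],p[1],.23])
im,_=vision.grab_frame("side");cv2.imwrite(f"pics/held{X}.png",im)
tz=dy*np.sin(t)-np.array([0,0,np.cos(t)])
def tcp(h):return F0+dx*X+dy*.093+[0,0,.022+h]-tz*.0543
def tilt(t,h):
    z=dy*np.sin(t)-np.array([0,0,np.cos(t)]);return F0+dx*X+dy*.093+[0,0,.022+h]-z*.0543
cand=[(a,ctrl.ik(tcp(.06),down(a,dx,t))) for a in(DY,DY+np.pi)]
q0=np.array(s["qpos"]);cand=[(np.abs(q-q0).max(),a) for a,q in cand if q is not None];print(cand)
a=min(cand)[1]
ctrl.movep(tilt(.3,.14),down(a,dx,.3));print("held",held())
ctrl.movep(tilt(t,.09),down(a,dx,t));st()
ctrl.movel(tcp(.03),max_speed=.12)
for h in(.022,.016,.012,.010,.008):
    ctrl.movel(tcp(h),max_speed=.05);s=st()
    if s["contact_force"][2]>4:break
im,_=vision.grab_frame("side");cv2.imwrite(f"pics/lay{X}.png",im)
i1=cv2.imread(f"pics/held{X}.png");cv2.imwrite(f"pics/c{X}.png",np.hstack([cv2.resize(i1[100:400,150:550],(400,300)),cv2.resize(im[50:350,200:600],(400,300))]))
E
python3 lay.py .018
```

```text
[(np.float64(1.3644648760656273), -0.061), (np.float64(1.283886972341576), 3.080592653589793)]
held True
63.6 [ 0.485  -0.2086  0.1389] F [-0.3 -0.3 -0.8] T [-1.26  0.07  0.  ] w 0.017 g 63.6
64.5 [ 0.4851 -0.2086  0.0711] F [-0.4  0.6 -4. ] T [-1.24  0.08  0.01] w 0.0174 g 63.6
64.8 [ 0.485  -0.2085  0.0648] F [-0.6 -0.6 -2.8] T [-1.23  0.02 -0.02] w 0.0172 g 63.6
65.0 [ 0.485  -0.2085  0.0608] F [-0.2 -0.3 -1.5] T [-1.24  0.04  0.05] w 0.017 g 63.6
65.3 [ 0.485  -0.2086  0.0589] F [-0.1  0.1 -1.3] T [-1.26  0.08 -0.02] w 0.0172 g 63.6
65.5 [ 0.4851 -0.2088  0.0579] F [-0.4 -2.4  4.6] T [-0.07  0.06  0.04] w 0.0169 g 64.4
```

View pics/c0.018.png

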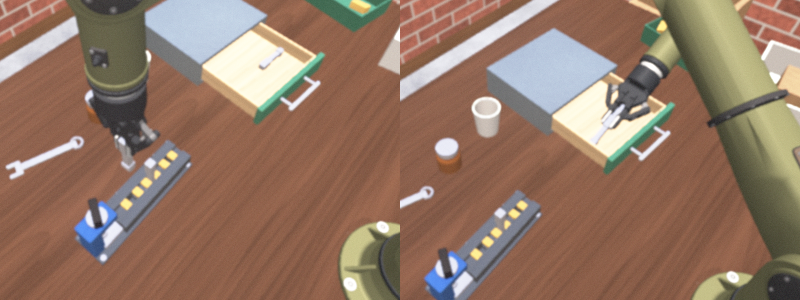

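The held view shows the punch in line with the tool. The lay view shows it tilted, with its foot on the drawer floor. I'll release it, then do punch 1.

```bash
cat > rel.py <<'E'
from h import *
s=get_state();ctrl.ungrasp();ctrl.pause(.4)
p=s["tcp_pos"]
ctrl.movel(p+[0,0,.11],max_speed=.12);st()
ctrl.movep([.45,-.08,.24],down(BY))
E
python3 rel.py && python3 r2.py 0 1 && python3 - <<'E'
from h import *
im,d=vision.grab_frame("top");cv2.imwrite("pics/top3c.png",cv2.resize(im[100:340,160:540],None,fx=2,fy=2))
E
```

```text
67.7 [ 0.485  -0.2085  0.1673] F [-0.3 -0.8 -0.1] T [-0.93  0.06  0.01] w 0.0854 g 0.0
72.1 [0.4928 0.1746 0.0695] F [-0.2 -0.7  2.9] T [-0.1   0.05 -0.06] w 0.0173 g 58.6
0.07 [ 1.3 -2.5  7. ] 0.0172 62
0.14 [ 1.1 -3.4  8.1] 0.0174 63
0.21 [ 2.1 -3.7 10.3] 0.017 63
0.28 [ 1.8 -5.5 12.9] 0.0172 63
0.14 [ 2.8 -1.3 -1.7] 0.0172 62
0 [ 3.4 -1.8 -1.3] 0.017 62
-0.07 [ 1.9  3.1 -3.1] 0.0172 61
-0.14 [ 2.3  5.3 -1. ] 0.0172 61
-0.21 [1.8 4.6 0.1] 0.0173 62
-0.28 [1.1 4.5 2.8] 0.0171 63
-0.14 [ 3.8  2.  -0.5] 0.0173 63
0 [ 3.4  1.7 -1.2] 0.017 63
75.6 [0.4928 0.1737 0.0729] F [ 2.5  2.7 -2.4] T [ 0.77 -0.68  0.02] w 0.0174 g 63.0
75.8 [0.4927 0.1736 0.0773] F [2.  0.1 0.5] T [ 0.04 -0.64 -0.05] w 0.0174 g 63.2
76.2 [0.4926 0.1743 0.0845] F [ 1.7  0.2 -0.8] T [-0.04 -0.64  0.04] w 0.0171 g 63.2
76.7 [0.492  0.1744 0.0993] F [-0.9  0.7 -2.3] T [-0.08 -0.03  0.03] w 0.0172 g 63.1
```

View pics/top3c.png

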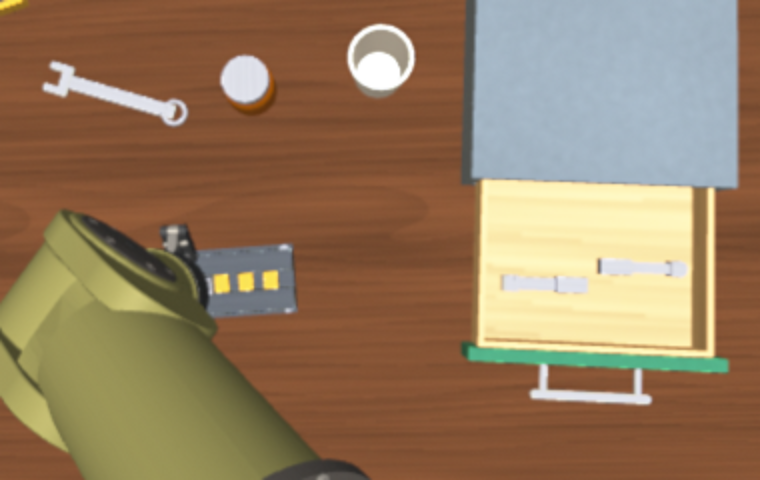

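Punch 2 lies flat at (545,283) and the loose punch at (643,267). Punch 1 is out of its socket, and there is room for it beside them.

```bash
python3 lay.py .06 && python3 rel.py && python3 - <<'E'
from h import *
im,d=vision.grab_frame("top");cv2.imwrite("pics/top4c.png",cv2.resize(im[100:340,160:540],None,fx=2,fy=2))
P,uv=cloud("top",d);q=P-F0;X,Y,z=q@dx,q@dy,P[:,2]
k=(X>-.03)&(X<.12)&(abs(Y)<.11)&(z>.026);print("max h above floor",np.percentile(z[k],99)-.022,z[k].max()-.022)
E
```

```text
[(np.float64(1.3037062437417277), -0.061), (np.float64(1.4168560431191963), 3.080592653589793)]
held True
79.8 [ 0.5277 -0.2098  0.1392] F [ 0.8  0.6 -0.7] T [-1.18  0.06 -0.03] w 0.017 g 63.2
80.8 [ 0.5268 -0.2113  0.0709] F [-0.2 -0.1 -2.4] T [-1.32  0.06  0.01] w 0.0171 g 63.2
81.1 [ 0.5268 -0.2112  0.0646] F [-0.2 -0.4 -1.9] T [-1.32  0.09 -0.03] w 0.0174 g 63.2
81.3 [ 0.5268 -0.2112  0.0607] F [-0.1  0.4 -2.4] T [-1.32  0.14 -0.02] w 0.0174 g 63.2
81.6 [ 0.5269 -0.2112  0.0589] F [-0.6 -0.3 -2.5] T [-1.31  0.1   0.02] w 0.017 g 63.2
81.8 [ 0.5272 -0.2112  0.0574] F [ 0.4 -0.9  0.5] T [-0.71  0.01 -0.02] w 0.0171 g 63.7
84.0 [ 0.5269 -0.2112  0.1665] F [-0.4  0.2  0.3] T [-0.89  0.11  0.03] w 0.0854 g 0.0
max h above floor 0.020988300144605627 0.022146154247427136
```

View pics/top4c.png

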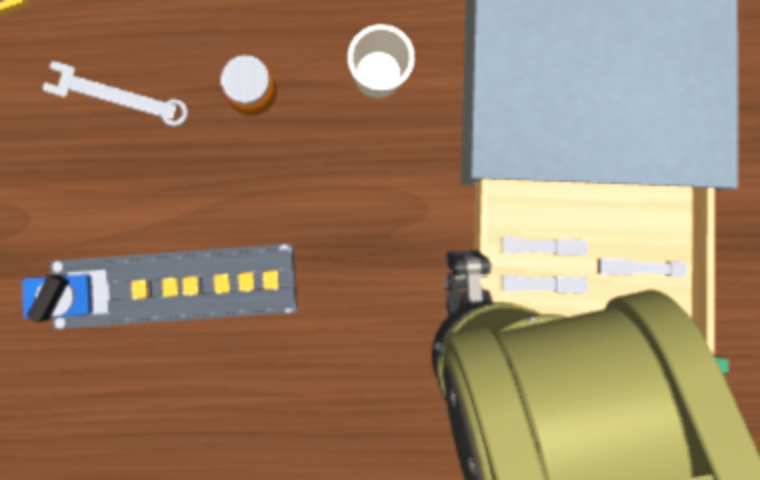

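All three punches lie flat in the drawer, at (545,245), (545,283) and (643,267). The block is empty and the other items haven't moved. Next I'll push the drawer shut.

```bash
python3 - <<'E'
from h import *
a=DY-np.pi/2;p=H0+dx*-.1575
ctrl.movep([*p[:2],.2],down(a));ctrl.close_gripper(20)
ctrl.movel([*p[:2],.085])
for z in(.072,.06,.048,.038):
    ctrl.movel([*p[:2],z],max_speed=.06);s=get_state()
    if np.linalg.norm(s["contact_force"])>6:st();raise SystemExit
prev=0
for X in list(np.arange(-.145,.0,.02))+[.008,.014,.017,.02,.023,.026,.029,.032,.035,.038]:
    p=H0+dx*X;ctrl.movel([*p[:2],.038],max_speed=.07);s=get_state();x=(s["tcp_pos"]-H0)@dx
    print(round(X,3),np.round(s["contact_force"],1),round(x,4))
    if s["contact_force"]@dx<-18:break
p=H0+dx*(x-.004);ctrl.movel([*p[:2],.038],max_speed=.05);st()
ctrl.movel([*p[:2],.2]);ctrl.ungrasp();ctrl.movep([.4,.0,.28],down(a));st()
yaw=DY
for c in("top","side"):
    im,d=vision.grab_frame(c);cv2.imwrite(f"pics/{c}5.png",im)
    P,uv=cloud(c,d);col=im[uv[:,1],uv[:,0]].astype(int);z=P[:,2];q=P-H0;X,Y=q@dx,q@dy
    k=(abs(Y)<.12)&(X>-.05)&(X<.07)&(z>.066)&(z<.076)&(col[:,1]>col[:,2]+40);print("front X",np.percentile(X[k],[2,50,98]))
cv2.imwrite("pics/end.png",np.hstack([cv2.resize(cv2.imread(f"pics/{c}5.png")[60:360,130:530],(400,300)) for c in("top","side")]))
E
```

```text
-0.145 [ 0.1 -0.   1.2] -0.144
-0.125 [-0.5  0.1  0. ] -0.1242
-0.105 [-0.5  0.5 -0.5] -0.1043
-0.085 [-0.9  0.1 -0.7] -0.0845
-0.065 [-0.7  0.1 -0.5] -0.0646
-0.045 [ 0.1 -0.9 -0.1] -0.0447
-0.025 [-0.7 -0.4 -0.2] -0.0248
-0.005 [-0.9  0.1 -0.1] -0.0048
0.008 [ 0.1 -0.4 -0.1] 0.0081
0.014 [-1.4 -0.5 -0.8] 0.0144
0.017 [ 0.8  0.2 -0.1] 0.0172
0.02 [ 0.3 -0.5 -0.6] 0.0203
0.023 [ 0.4 -0.4  1.3] 0.0234
0.026 [ 0.2  0.7 -0.3] 0.0264
0.029 [-7.4  1.3  5. ] 0.0265
0.032 [-16.8   3.2  10.9] 0.0264
0.035 [-24.3   4.1  19.6] 0.0263
95.2 [ 0.5635 -0.2615  0.0382] F [-0.4 -0.1 -0.2] T [-0.01 -0.02 -0.  ] w -0.0002 g 0.0
98.4 [ 0.4009 -0.001   0.2799] F [ 0.5 -0.6  0.2] T [-0.03 -0.01 -0.04] w 0.0851 g 0.0
front X [0.03657222 0.04392989 0.05145012]
front X [0.03572768 0.04203373 0.04964176]
```

View pics/end.png

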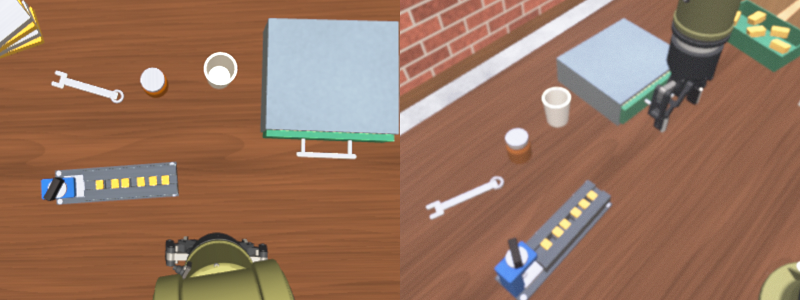

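The drawer is shut against its stop with its front at (330,135), the block is empty, and the knob is still where I left it.

```bash
python3 -c "
from station import ticket;print(ticket.close_job())"
```

```text
the job is handed in; nothing more can be done
None
```

The job is handed in: I turned the knob clockwise past home (about 2.8 rad in all; the slip is inferred from that travel, as no torque jump was seen), laid the two stuck punches and the loose one flat in the drawer (socket 0 was empty), and pushed the drawer shut against its stop.

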